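# Shaving tray out, mug down

## Robot

A 7-joint arm with a two-finger parallel gripper is mounted at the origin on the work surface. World frame = base frame: x ahead of the robot, y to its left, z up, the work surface at z = 0. Lengths are in m, angles in rad, forces in N, time in s.
With the tool pointing down it reaches from about 0.425 to 1.025 m from the base axis. Payload 9.4 kg.
Tool frame: the origin (TCP) lies on the centre line of the jaws, within the pads' length; the fingertips stand 25 mm ahead of it and the grasp point (between the pads) lies 6 mm ahead of it (robot.tip_extent is the distance from the TCP to the fingertips, in m); z points along the fingers, y is the line along which they close (so a half turn about z gives the same grasp; the last joint's range is limited). The gripper opens to 85 mm and grips with 20 to 120 N. Pads are 22 mm wide; open, the fingers measure 114 mm over their backs; the gripper's body (76 mm by 85 mm) begins 54 mm behind the grasp point. The pads swing forward as they close: fully open they stand 13 mm farther back than shut.
Start: joints at [1.085, 0.599, -0.003, 1.599, 0.002, 0.943, -0.08], TCP at [0.288, -0.665, 0.256] pointing down, gripper open.
Joint ranges: [-2.57, 2.57], [-0.35, 1.97], [-1.29, 1.29], [0.11, 2.56], [-1.05, 4.19], [0.11, 1.86], [-2.63, 2.63]. Speed limits (rad/s): [2.22, 2.22, 3.01, 3.01, 3.14, 3.14, 3.14].

## Interface

Orientations are given as a rotation vector (axis times angle).
In Python, from plant import robot, snapshot, finder gives the robot as it stands.
- The arm moves only by the tool arm_command, never from a script. Its argument "targets" is text: rows parted by semicolons, each of 7 numbers parted by spaces: the shift along the tool's x, y, z each as a share of 0.3 m, from -1 to 1, then the turn, a rotation vector about the tool's x, y, z each as a share of 1.5 rad, from -1 to 1, then the finger opening in mm, from 0 to 85.4. A call has exactly 10 rows; each row is the pose to reach, as a shift and turn from the pose commanded when the call began, along the tool's axes at that moment; what a row does not reach only later rows make up. A row lasts 1/10 s, in which the tool goes at most 50 mm and 8.59 degrees, less where a joint would pass 70% of its speed; a pose out of reach is approached as far as the arm can. A call with a number of a shift or a turn outside -1 to 1 is refused whole. A call with a gripper value outside its range is refused whole. The fingers move at their own pace and stop on an object; "grip_force" is the grip in N (left out, the last holds). Time passes only in rows, so rows that repeat a pose let the fingers close, or fill a call up. It gives the time, the measured TCP pose, the force, the opening and the grip force at its end, in the units of the state.
- robot.observe(): the state, without advancing time (a new reading comes with each control period).
- snapshot(name): name is "scene" or "top"; returns a dict with "color" (480x640x3 uint8, red, green, blue), "fx", "fy", "cx", "cy" (pixels), "rvec" (rotation vector, rad) and "tvec" (3), from world to camera coordinates, as OpenCV has them. Camera axes: x right, y down, z forward; pixel columns grow to the right and rows downward; lengths in m; the calibration is good to about 2 mm. A picture is of the moment at which its call begins. There is no depth.
- robot.sign_off(): hands the job in; it is judged then, once.
Trained networks look in the newest picture that a camera, given by its name, has taken for a name from the list of things; names that differ only in an ending like _2 or _b are one class to them, and where a whole thing is asked for, a point or a joint stands for the part that bears it (a point fixed in the world has none). Each returns a list of dicts, best first, with "score" (0 to 1); they miss things now and then, are a little off and sometimes report something else, mostly with a low value. They report only what shows in the picture. A call takes as long as a camera call. They do not tell look-alikes from the thing itself.
- finder.silhouettes(camera, query): "mask" (480x640 bool, what is visible of it) and "rect" ([left, top, right, bottom] in pixels, round what is visible of it).
- finder.place_of(camera, query): "xy" ([column, row] in pixels: a listed point, or the origin of a listed thing).
The state is a dict: "clock": time; "joint_positions": joint angles; "dq": joint speeds; "joint_torque": joint torques, N m; "tool_pos": TCP position; "orientation": TCP orientation; "ft_force": force on the tool from outside, world axes, zero at the start; "ft_torque": the same for the moment, N m; "finger_gap": opening from 0.0 (shut) to 1.0 (fully open); "finger_force": force on a finger pad.
Only numpy, scipy, OpenCV 4.12 (cv2) and the standard library are available. Lean on these libraries where they do the work, as an engineer would, in place of code of your own. Each camera call takes 0.05 s, during which the arm holds its last target. There are 200 camera calls.

## Task

First hook a fingertip behind the far lip of the wooden tray and drag the tray towards you, without tipping it up, until all of it lies on the cobalt mosaic band. Then, in whichever order suits, put the toiletries that are out on the left (those present of comb, razor, cream jar, red-lidded tin, nail brush, amber wax pot) into the tray so that each rests on its floor, comb and razor lying flat, and lift the steel shaving mug by its handle off the stand and set it upright on the cork coaster, its foot wholly on the cork. Keep the mug upright and leave the bottle, tumbler, lotion, green can and soap dish where they are.

Things in the scene. Friction and masses are not known exactly. Their poses are not given: they have to be found in the camera images.
- tray: pale wooden tray, open on top, 170 deep (its x) by 280 wide (its y), 0.35 to 0.65 kg, slides on the ledge; floor 4 thick, walls 5 thick; near and side walls are 22 high, the far wall (its +x side, away from the robot) stands 38 high with a rounded lip (top 41.5). Origin: centre of its underside; x points from the near wall to the far wall, z up. It starts turned at most 0.12 rad, with at least 50 free behind the middle of its far wall
- tray_lip (a point): middle of the top of the tray's far wall (82.5 along x from the tray's origin, 38 up); the wall's outer face is 2.5 farther along x
- tray_fl (a point): far left lower outer corner of the tray (+85, +140 in its frame)
- tray_fr (a point): far right lower outer corner of the tray (+85, -140)
- tray_nl (a point): near left lower outer corner of the tray (-85, +140)
- tray_nr (a point): near right lower outer corner of the tray (-85, -140)
- band: cobalt-blue mosaic band with pale grout lines inlaid flush in the ledge in front of the robot, 230 deep (x) by 400 wide (y), flat (nothing to bump into). Origin: its centre; axes as the world's
- stand: dark steel three-legged stand, fixed to the ledge, with a flat round top 84 across, 60 high; origin: centre of its foot, on the ledge
- mug: stainless steel shaving mug, empty, 0.17 kg, 85 high, 66 across the foot and 72 across the rim, standing on the stand. Origin: centre of its underside; z up, x points from its axis to the handle
- mug_handle (a point): grip point on the upright bar of the mug's handle, 66 along the mug's x from its axis and 52 above its underside; the bar is 11 (x) by 12 (y) thick and runs from 20 to 72 above the underside; about 24 clear between bar and mug; above the bar is free, so it can be pinched across the mug's y from above
- coaster: round cork coaster fixed to the ledge, 116 across, 4 thick; origin: centre of its underside
- comb: tortoiseshell-brown plastic comb lying flat, 120 long (x), 28 wide (y), 10 thick, 25 g; origin: centre of its underside
- razor: safety razor lying flat: steel handle 110 long (x) and 13 square, with a black head 22 by 40 wide at its +x end, 13 thick throughout, 60 g; origin: under the middle of the handle
- jar: small round cream jar, white with a teal lid, 46 across, 42 high, 90 g; origin: centre of its underside
- tin: small aluminium tin with a red lid, 51 (x) by 35 (y), 39 high, 70 g; origin: centre of its underside
- nailbrush: nail brush with a dark wooden back, bristles down, 72 (x) by 34 (y), 39 high, 60 g; origin: centre of its underside
- wax: small square amber pot of hair wax with a black lid, 32 by 32, 37 high, 60 g; origin: centre of its underside
- bottle: bystander: cobalt glass bottle, 66 across, 180 high; origin at its underside
- tumbler: bystander: clear tumbler, 72 across, 100 high; origin at its underside
- lotion: bystander: white lotion bottle, 56 across, 140 high; origin at its underside
- powder: bystander: low green can, 64 across, 50 high; origin at its underside
- soapdish: bystander: white soap dish with a cream bar of soap, 120 by 80, 36 high; origin at its underside
There are look-alikes about, which are no part of the job. Of the things that look like the nailbrush, the middle-sized one is meant.

How it is judged:
On the way, in this order (a step that is already met when the one before it is completed fails the run):
1. the tray has been dragged 3 cm with a finger pushing behind its far lip (distance of tray from where it was at the start of the episode above 0.03 m and x of the grasp point in the frame of tray above 0.06 m and contact force between the fingers and tray above 0.3 N), for 0.05 s.
2. all of the tray lies on the mosaic band (x of tray_fl in the frame of band between -0.118 and 0.118 m and y of tray_fl in the frame of band between -0.203 and 0.203 m and x of tray_fr in the frame of band between -0.118 and 0.118 m and y of tray_fr in the frame of band between -0.203 and 0.203 m and x of tray_nl in the frame of band between -0.118 and 0.118 m and y of tray_nl in the frame of band between -0.203 and 0.203 m and x of tray_nr in the frame of band between -0.118 and 0.118 m and y of tray_nr in the frame of band between -0.203 and 0.203 m), for 0.3 s.
3. the mug is lifted by its handle clear of the stand, upright (z of mug in the frame of stand above 0.075 m and distance between the grasp point and mug_handle below 0.04 m and angle between mug's own z axis and vertical below 0.5 rad), for 0.2 s.
At the end, for the whole second after the job is handed in: All of the tray on the band (3 mm slack); each toiletry present rests in the tray, underside under 30 mm above the tray's, comb and razor within 0.16 rad of level; mug upright (0.1 rad) on the coaster within 26 mm of its centre; all released and at rest (all of step 2 and x of comb in the frame of tray between -0.078 and 0.078 m and y of comb in the frame of tray between -0.133 and 0.133 m and z of comb in the frame of tray between -0.002 and 0.03 m and linear speed of each of comb, razor, jar, tin, nailbrush, wax, tray, mug below 0.03 m/s and x of razor in the frame of tray between -0.078 and 0.078 m and y of razor in the frame of tray between -0.133 and 0.133 m and z of razor in the frame of tray between -0.002 and 0.03 m and x of jar in the frame of tray between -0.078 and 0.078 m and y of jar in the frame of tray between -0.133 and 0.133 m and z of jar in the frame of tray between -0.002 and 0.03 m and x of tin in the frame of tray between -0.078 and 0.078 m and y of tin in the frame of tray between -0.133 and 0.133 m and z of tin in the frame of tray between -0.002 and 0.03 m and x of nailbrush in the frame of tray between -0.078 and 0.078 m and y of nailbrush in the frame of tray between -0.133 and 0.133 m and z of nailbrush in the frame of tray between -0.002 and 0.03 m and x of wax in the frame of tray between -0.078 and 0.078 m and y of wax in the frame of tray between -0.133 and 0.133 m and z of wax in the frame of tray between -0.002 and 0.03 m and angle between comb's own x axis and vertical between 1.41 and 1.73 rad and angle between razor's own x axis and vertical between 1.41 and 1.73 rad and horizontal distance between mug and coaster below 0.026 m and height (world z) of mug below 0.01 m and angle between mug's own z axis and vertical below 0.1 rad); the robot touches nothing.
It fails at once if the mug is tipped over (angle between mug's own z axis and vertical above 0.7 rad).
It fails at once if the tray is tipped up (angle between tray's own z axis and vertical above 0.3 rad).
It fails at once if a bystander is knocked over or shifted more than 3 cm (distance of any of bottle, tumbler, lotion, powder, soapdish from where it was at the start of the episode above 0.03 m).
Of comb, razor, jar, tin, nailbrush, wax only 4 to 6 are there at a start; the rules pass over those that are not, and their reading is None.
At some moment in a run one of comb, razor, jar, tin, nailbrush, wax may be knocked a few centimetres aside while the robot is not near it.
It also fails if it takes over 208 s, if anything falls off the work surface, if the arm or the gripper's body presses on something with over 40 N, if the wrist force passes 120 N, or if a joint passes its speed limit or range.

## Working session

There is one attempt and no reset: what is moved stays moved. The work goes in short steps, Python scripts to look and compute and a tool call to move; the robot and the scene stay as the last step left them, time stands still between calls to the robot, and variables do not carry over. Pictures are saved under pics/ and viewed, at most 14 in all, crops included, and the job is handed in when it is done.

Besides the shell and the picture viewer there is one more tool, called after "Request:" as name(argument=value, ...) on one line, values as JSON. arm_command: Moves the arm, as the interface text tells. Its arguments: {"type":"object","properties":{"targets":{"type":"string"},"grip_force":{"type":"number"}},"required":["targets"]}

```bash
ls; mkdir -p pics
cat > h.py <<'E'
import numpy as np, cv2
from plant import robot, snapshot, finder
from scipy.spatial.transform import Rotation as R
def save(n,s): cv2.imwrite(f'pics/{n}.png', s['color'][:,:,::-1])
def ray(s,uv,z):
    Rm=cv2.Rodrigues(np.array(s['rvec'],float))[0]; t=np.array(s['tvec'],float)
    c=-Rm.T@t; d=Rm.T@np.array([(uv[0]-s['cx'])/s['fx'],(uv[1]-s['cy'])/s['fy'],1.])
    return c+d*(z-c[2])/d[2]
def proj(s,p):
    K=np.array([[s['fx'],0,s['cx']],[0,s['fy'],s['cy']],[0,0,1.]])
    return cv2.projectPoints(np.array(p,float).reshape(-1,1,3),np.array(s['rvec'],float),np.array(s['tvec'],float),K,None)[0].reshape(-1,2)
E
python3 - <<'E'
from h import *
for n in ['scene','top']:
    s=snapshot(n); save(n+'0',s)
    Rm=cv2.Rodrigues(np.array(s['rvec'],float))[0]; print(n,-Rm.T@np.array(s['tvec']),s['fx'])
    if n=='top':
        for q in ['tray','tray_lip','tray_fl','tray_fr','tray_nl','tray_nr','band','stand','mug','mug_handle','coaster','comb','razor','jar','tin','nailbrush','wax','bottle','tumbler','lotion','powder','soapdish']:
            z={'tray_lip':.038,'mug':.06,'mug_handle':.112,'stand':0}.get(q,0)
            print(q,[(round(d['score'],2),np.round(d['xy']).tolist(),ray(s,d['xy'],z)[:2].round(3).tolist()) for d in finder.place_of(n,q)[:4]])
o=robot.observe(); print(o)
E
```

```text
pics
scene [1.26245682 0.46473657 0.65645091] 474.15052802204553
top [ 0.27692262 -0.04377497  1.19334918] 526.1838058623184
tray [(0.93, [314.0, 222.0], [0.58, -0.031]), (0.68, [134.0, 351.0], [0.276, 0.358])]
tray_lip [(0.8, [314.0, 184.0], [0.661, -0.029])]
tray_fl [(0.89, [253.0, 185.0], [0.667, 0.116]), (0.31, [480.0, 265.0], [0.488, -0.417])]
tray_fr [(0.6, [373.0, 196.0], [0.649, -0.17])]
tray_nl [(0.64, [246.0, 255.0], [0.498, 0.122]), (0.18, [358.0, 157.0], [0.746, -0.133])]
tray_nr [(0.64, [368.0, 263.0], [0.486, -0.159]), (0.58, [252.0, 186.0], [0.666, 0.117]), (0.55, [185.0, 237.0], [0.537, 0.267])]
band [(0.56, [296.0, 263.0], [0.483, 0.008])]
stand [(0.72, [424.0, 213.0], [0.609, -0.29])]
mug [(0.76, [427.0, 203.0], [0.615, -0.285]), (0.63, [134.0, 352.0], [0.273, 0.339]), (0.26, [249.0, 255.0], [0.487, 0.107]), (0.24, [319.0, 186.0], [0.649, -0.041])]
mug_handle [(0.71, [439.0, 226.0], [0.55, -0.298])]
coaster [(0.61, [427.0, 287.0], [0.435, -0.294])]
comb [(0.76, [149.0, 205.0], [0.612, 0.357]), (0.35, [370.0, 196.0], [0.648, -0.162])]
razor []
jar [(0.73, [188.0, 236
[... 663 characters left out ...]
'joint_positions': array([ 1.08528414,  0.59932202, -0.00250596,  1.59942256,  0.00175794,
        0.94288082, -0.07978945]), 'dq': array([ 0.00106338, -0.00221467, -0.00010279,  0.00026932,  0.00117933,
       -0.00037751,  0.00025723]), 'joint_torque': array([-2.79491751e-04, -7.76228714e+01,  1.56401239e+00, -2.58379465e+01,
        1.24862453e-02,  2.18432549e-03,  4.44340560e-05]), 'tool_pos': array([ 0.28820496, -0.66524421,  0.25625064]), 'orientation': array([-3.07615983e+00, -6.37712078e-01,  2.70645757e-05]), 'ft_force': array([-0.61589575,  0.83258989,  0.61594997]), 'ft_torque': array([ 0.02075721, -0.01290045, -0.02750908]), 'finger_force': 0.0, 'finger_gap': 0.9986096589567282}
```

Run:
```python
import cv2
a=cv2.imread('pics/top0.png')
cv2.imwrite('pics/topc.png',cv2.resize(a[120:380,90:510],None,fx=1.9,fy=1.9,interpolation=cv2.INTER_CUBIC))
cv2.imwrite('pics/topl.png',cv2.resize(a[170:370,100:240],None,fx=3,fy=3,interpolation=cv2.INTER_CUBIC))
```

```text
(no output)
```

View pics/topc.png

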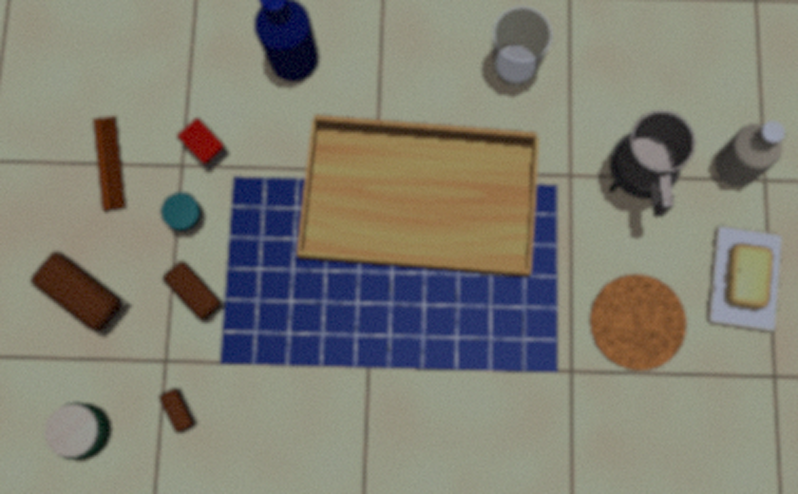

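View pics/topl.png

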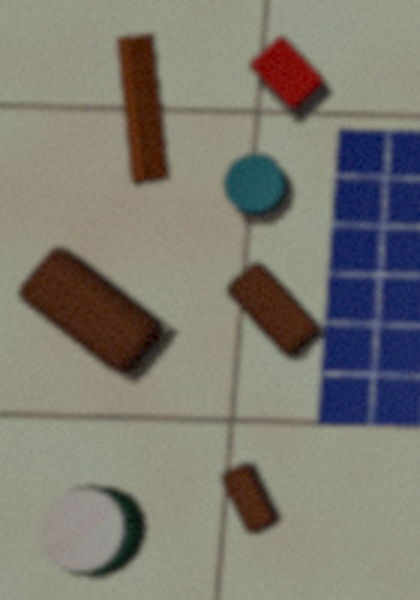

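View pics/scene0.png

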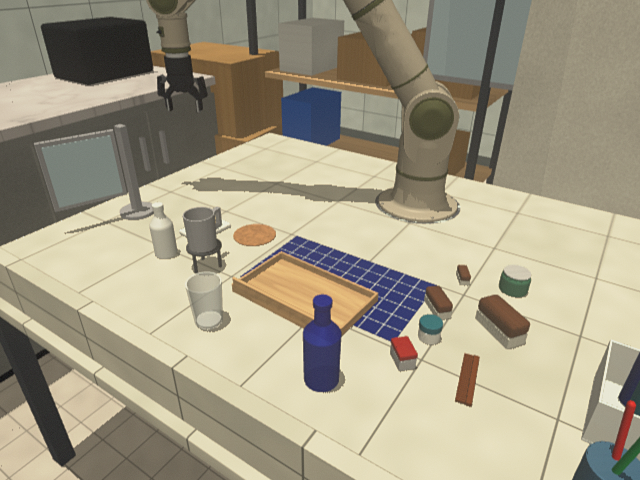

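Top picture, by pixel:
- **Tray:** (314,222). The cobalt band lies nearer the robot.
- **Comb and razor:** the only candidate is the brown bar at (149,205). It is plain and has no head, so it is the comb. No razor is visible.
- **Jar:** teal lid at (186,231).
- **Tin:** red lid at (197,194). No wax pot is visible.
- **Nail brushes:** big at (136,278), middle at (190,272), small at (184,338). I choose the middle one at (190,272), and the crop confirms three distinct sizes.
- **Green can:** (134,350), a bystander.

```bash
cat >> h.py <<'E'
def blobs(mask,amin=60):
    n,l,st,c=cv2.connectedComponentsWithStats(mask.astype(np.uint8))
    return [(l==i) for i in range(1,n) if st[i,4]>amin]
def rect(s,mask,z):
    v,u=np.nonzero(mask); P=np.array([ray(s,(a,b),z)[:2] for a,b in zip(u,v)],np.float32)
    (c,wh,a)=cv2.minAreaRect(P*1000); a=a if wh[0]>wh[1] else a+90
    return np.round(c).tolist(),np.round(sorted(wh)).tolist(),round(((a+90)%180)-90,1) # centre mm, dims, yaw deg of long side
def delta(pos,yaw=None):
    """target TCP, closing line (tool y) at world angle yaw deg -> shares"""
    o=robot.observe(); Rc=R.from_rotvec(o['orientation']); p=np.array(o['tool_pos'])
    sh=Rc.inv().apply(np.array(pos)-p)/.3
    if yaw is None: yv=Rc.as_matrix()[:,1]; yaw=np.degrees(np.arctan2(yv[1],yv[0]))
    best=None
    for k in (0,180):
        a=np.radians(yaw+k); y=np.array([np.cos(a),np.sin(a),0]); z=np.array([0,0,-1.]); x=np.cross(y,z)
        t=(Rc.inv()*R.from_matrix(np.c_[x,y,z])).as_rotvec()/1.5
        if best is None or np.linalg.norm(t)<np.linalg.norm(best): best=t
    print('shift',sh.round(4),'turn',best.round(4),'at',p.round(4),'F',np.round(o['ft_force'],1),'gap',round(o['finger_gap']*85.4,1),'q7',round(o['joint_positions'][6],2),'t',o['clock'])
E
python3 - <<'E'
from h import *
s=snapshot('top'); hsv=cv2.cvtColor(s['color'],cv2.COLOR_RGB2HSV); H,S,V=[hsv[:,:,i].astype(int) for i in range(3)]
print('tip',robot.tip_extent)
b=(H>105)&(H<130)&(S>120)&(V>50); b[:170]=0
v,u=np.nonzero(b); print('band',[ray(s,p,0)[:2].round(3).tolist() for p in [(u.min(),v.max()),(u.max(),v.max()),(u[v<185].min() if (v<185).any() else 0,v.min())]], u.min(),u.max(),v.min(),v.max())
for q,z in [('band',0),('tray',.022),('comb',.01),('jar',.042),('tin',.039),('nailbrush',.039),('coaster',.004),('wax',.037),('razor',.013)]:
    for d in finder.silhouettes('top',q)[:3]: print(q,round(d['score'],2),np.round(d['rect']).tolist(),rect(s,d['mask'],z))
ms=[]
sc=snapshot('scene')
for q,z in [('mug',.06),('mug_handle',.112),('tray_lip',.038),('coaster',0),('tray_fl',0),('tray_nl',0),('tray_fr',0),('tray_nr',0)]:
    for d in finder.place_of('scene',q)[:2]: print('scene',q,round(d['score'],2),np.round(d['xy']).tolist(),ray(sc,d['xy'],z)[:2].round(3))
print('first waypoint'); delta([.69,-.03,.25],90-3)
E
```

```text
tip 0.025
band [[0.349, 0.667], [0.371, -0.188], [0.581, 0.703]] 0 381 214 314
band 0.69 [207.0, 213.0, 385.0, 317.0] ([483.0, 6.0], [230.0, 403.0], 90.0)
band 0.3 [246.0, 181.0, 373.0, 268.0] ([582.0, -24.0], [186.0, 285.0], 86.6)
tray 0.69 [252.0, 180.0, 373.0, 265.0] ([576.0, -24.0], [182.0, 281.0], 87.0)
comb 0.89 [139.0, 179.0, 158.0, 229.0] ([609.0, 358.0], [30.0, 119.0], 11.1)
jar 0.67 [172.0, 221.0, 198.0, 242.0] ([539.0, 254.0], [44.0, 56.0], 47.1)
tin 0.63 [186.0, 181.0, 208.0, 208.0] ([628.0, 238.0], [34.0, 60.0], 46.8)
nailbrush 0.72 [176.0, 255.0, 205.0, 286.0] ([447.0, 236.0], [34.0, 74.0], 43.9)
nailbrush 0.66 [171.0, 326.0, 193.0, 349.0] ([312.0, 243.0], [28.0, 54.0], 29.4)
nailbrush 0.57 [107.0, 253.0, 157.0, 297.0] ([442.0, 368.0], [50.0, 117.0], 55.7)
coaster 0.91 [402.0, 264.0, 452.0, 321.0] ([429.0, -289.0], [111.0, 117.0], -0.6)
coaster 0.57 [246.0, 182.0, 376.0, 266.0] ([581.0, -24.0], [189.0, 289.0], 87.1)
razor 0.55 [137.0, 177.0, 158.0, 230.0] ([607.0, 357.0], [30.0, 120.0], 10.8)
razor 0.45 [246.0, 180.0, 375.0, 261.0] ([579.0, -25.0], [184.0, 283.0], 87.0)
scene mug 0.95 [203.0, 240.0] [ 0.595 -0.305]
scene coaster 0.86 [251.0, 235.0] [ 0.433 -0.298]
scene coaster 0.51 [235.0, 290.0] [ 0.643 -0.164]
scene tray_fl 0.66 [252.0, 235.0] [ 0.431 -0.295]
scene tray_nl 0.87 [379.0, 302.0] [0.499 0.127]
scene tray_fr 0.95 [233.0, 290.0] [ 0.646 -0.169]
scene tray_nr 0.74 [281.0, 262.0] [ 0.492 -0.15 ]
first waypoint
shift [ 2.0708 -1.4105  0.0208] turn [0.     0.     0.3075] at [ 0.2882 -0.6653  0.2563] F [0.  0.1 0.8] gap 85.5 q7 -0.08 t 2.15
```

Request:
arm_command(targets="0.69 -0.47 0 0 0 0.1 85;0.69 -0.47 0 0 0 0.1 85;0.69 -0.47 0 0 0 0.1 85;0.69 -0.47 0 0 0 0.1 85;0.69 -0.47 0 0 0 0.1 85;0.69 -0.47 0 0 0 0.1 85;0.69 -0.47 0 0 0 0.1 85;0.69 -0.47 0 0 0 0.1 85;0.69 -0.47 0 0 0 0.1 85;0.69 -0.47 0 0 0 0.1 85", grip_force=40)

```text
clock: 3.15
tool_pos: [0.4211, -0.4548, 0.2562]
orientation: [3.116, 0.402, -0.001]
ft_force: [-0.2, -0.1, -0.8]
finger_gap: 0.999
finger_force: 0.0
```

Run:
```python
from h import *
delta([.69,-.03,.25],87)
```

```text
shift [ 1.2263 -1.1422  0.02  ] turn [2.000e-04 2.000e-04 2.059e-01] at [ 0.4211 -0.4548  0.2562] F [-0.2 -0.1 -0.8] gap 85.3 q7 -0.56 t 3.15
```

Request:
arm_command(targets="0.9 -0.84 0 0 0 0.2 85;0.9 -0.84 0 0 0 0.2 85;0.9 -0.84 0 0 0 0.2 85;0.9 -0.84 0 0 0 0.2 85;0.9 -0.84 0 0 0 0.2 85;0.9 -0.84 0 0 0 0.2 85;0.9 -0.84 0 0 0 0.2 85;0.9 -0.84 0 0 0 0.2 85;0.9 -0.84 0 0 0 0.2 85;0.9 -0.84 0 0 0 0.2 85")

```text
clock: 4.15
tool_pos: [0.618, -0.1423, 0.256]
orientation: [3.14, -0.066, -0.001]
ft_force: [-0.0, -1.5, -0.5]
finger_gap: 0.999
finger_force: 0.0
```

Run:
```python
from h import *
delta([.69,-.03,.25],87)
delta([.69,-.03,.035],87)
```

```text
shift [ 0.2239 -0.384   0.0194] turn [0.0006 0.0006 0.0068] at [ 0.618  -0.1423  0.256 ] F [-0.  -1.5 -0.5] gap 85.3 q7 -1.42 t 4.15
shift [ 0.2245 -0.3846  0.7361] turn [0.0006 0.0006 0.0068] at [ 0.618  -0.1423  0.256 ] F [-0.  -1.5 -0.5] gap 85.3 q7 -1.42 t 4.15
```

Request:
arm_command(targets="0.224 -0.384 0 0 0 0 85;0.224 -0.384 0 0 0 0 85;0.224 -0.384 0 0 0 0 85;0.224 -0.384 0 0 0 0 85;0.224 -0.384 0.2 0 0 0 85;0.224 -0.384 0.36 0 0 0 85;0.224 -0.384 0.5 0 0 0 85;0.224 -0.384 0.62 0 0 0 85;0.224 -0.384 0.735 0 0 0 85;0.224 -0.384 0.735 0 0 0 85")

```text
clock: 5.15
tool_pos: [0.6868, -0.032, 0.0314]
orientation: [3.139, -0.07, -0.013]
ft_force: [-0.9, 0.9, 0.1]
finger_gap: 0.997
finger_force: 0.0
```

Run:
```python
from h import *
s=snapshot('top');save('t1',s);c=snapshot('scene');save('s1',c)
a=s['color'][110:290,200:420,::-1];b=c['color'][150:400,150:450,::-1]
cv2.imwrite('pics/c1.png',np.hstack([cv2.resize(a,(400,327)),cv2.resize(b,(392,327))]))
delta([.60,-.03,.035],87); delta([.583,-.03,.035],87)
```

```text
shift [-0.2999  0.0093  0.004 ] turn [0.0008 0.0007 0.0057] at [ 0.69   -0.0312  0.0361] F [0.6 0.3 0.5] gap 84.6 q7 -1.57 t 5.25
shift [-0.3565  0.0118  0.0041] turn [0.0008 0.0007 0.0057] at [ 0.69   -0.0312  0.0361] F [0.6 0.3 0.5] gap 84.6 q7 -1.57 t 5.25
```

View pics/c1.png

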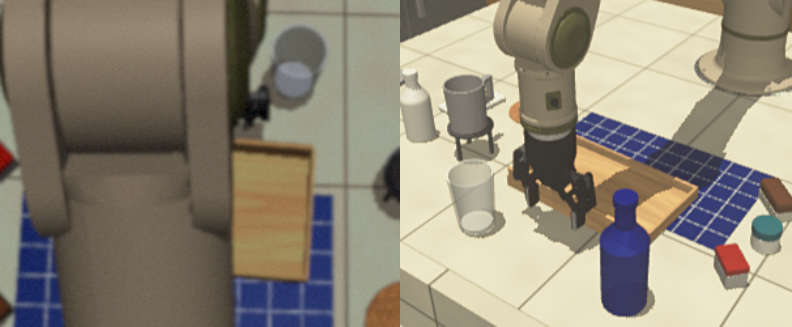

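The right half shows both open fingers down behind the far lip, clear of bottle and tumbler. I'll drag slowly.

Request:
arm_command(targets="-0.033 0 0 0 0 0 85;-0.067 0 0 0 0 0 85;-0.1 0.003 0 0 0 0 85;-0.133 0.004 0 0 0 0 85;-0.167 0.005 0 0 0 0 85;-0.2 0.006 0 0 0 0 85;-0.233 0.007 0 0 0 0 85;-0.267 0.008 0 0 0 0 85;-0.3 0.009 0 0 0 0 85;-0.33 0.01 0 0 0 0 85")

```text
clock: 6.25
tool_pos: [0.5926, -0.0275, 0.0373]
orientation: [-3.141, 0.064, -0.008]
ft_force: [5.7, -0.5, 4.5]
finger_gap: 0.994
finger_force: 2.6
```

Run:
```python
from h import *
s=snapshot('scene')
for q in ['tray_fl','tray_fr','tray_nl','tray_nr']:
    for d in finder.place_of('scene',q)[:1]: print(q,round(d['score'],2),ray(s,d['xy'],0)[:2].round(3))
delta([.579,-.03,.035],87)
```

```text
tray_fl 0.72 [0.58  0.105]
tray_fr 0.8 [ 0.562 -0.173]
tray_nl 0.88 [0.409 0.125]
shift [-0.0389  0.0102  0.0031] turn [0.     0.0007 0.0076] at [ 0.5908 -0.0274  0.0359] F [ 0.7 -0.4  0.2] gap 85.1 q7 -1.57 t 6.5
```

Request:
arm_command(targets="-0.015 0 0 0 0 0 85;-0.03 0 0 0 0 0 85;-0.04 0 0 0 0 0 85;-0.02 0 0 0 0 0 85;0.03 0 0 0 0 0 85;0.03 0 -0.2 0 0 0 85;0.03 0 -0.35 0 0 0 85;0.03 0 -0.5 0 0 0 85;0.03 0 -0.65 0 0 0 85;0.03 0 -0.75 0 0 0 85")

```text
clock: 7.5
tool_pos: [0.6004, -0.028, 0.2639]
orientation: [-3.141, 0.065, -0.002]
ft_force: [0.6, 0.7, -0.1]
finger_gap: 0.996
finger_force: 0.0
```

Run:
```python
from h import *
s=snapshot('scene')
for q in ['tray_fl','tray_fr','tray_nl','tray_nr']:
    for d in finder.place_of('scene',q)[:1]: print(q,round(d['score'],2),ray(s,d['xy'],0)[:2].round(3))
hsv=cv2.cvtColor(s['color'],cv2.COLOR_RGB2HSV); 
for d in finder.place_of('scene','mug_handle')[:2]: print('mh',d['score'],d['xy'],ray(s,d['xy'],.112)[:2].round(3))
for q,z in [('tin',.039),('jar',.042),('comb',.01),('nailbrush',.039)]:
    for d in finder.silhouettes('scene',q)[:3]:
        m=d['mask']
        print(q,round(d['score'],2),d['rect'],rect(s,m,z))
save('s2',s)
cv2.imwrite('pics/s2c.png',cv2.resize(s['color'][180:420,130:530,::-1],(800,480),interpolation=cv2.INTER_CUBIC))
delta([.553,-.29,.2],78)
```

```text
tray_fl 0.6 [0.562 0.111]
tray_fr 0.65 [ 0.557 -0.178]
tray_nl 0.69 [0.384 0.114]
tray_nr 0.6 [ 0.405 -0.152]
mh 0.67 [214.4, 214.1] [ 0.549 -0.305]
tin 0.89 [388.9, 334.6, 417.2, 368.4] ([648.0, 249.0], [50.0, 84.0], 46.6)
jar 0.86 [416.0, 312.4, 442.4, 344.5] ([561.0, 265.0], [44.0, 85.0], 20.1)
nailbrush 0.88 [423.8, 285.2, 453.5, 316.7] ([471.0, 245.0], [52.0, 103.0], 36.8)
nailbrush 0.7 [260.1, 239.7, 395.1, 317.6] ([511.0, -11.0], [189.0, 296.0], 87.7)
nailbrush 0.68 [475.3, 292.9, 530.3, 345.6] ([453.0, 372.0], [94.0, 143.0], 52.5)
shift [-0.1198  0.8795  0.1988] turn [0.0003 0.0016 0.1121] at [ 0.5999 -0.0278  0.2595] F [0.3 0.1 0.1] gap 84.9 q7 -1.6 t 8.0
```

View pics/s2c.png

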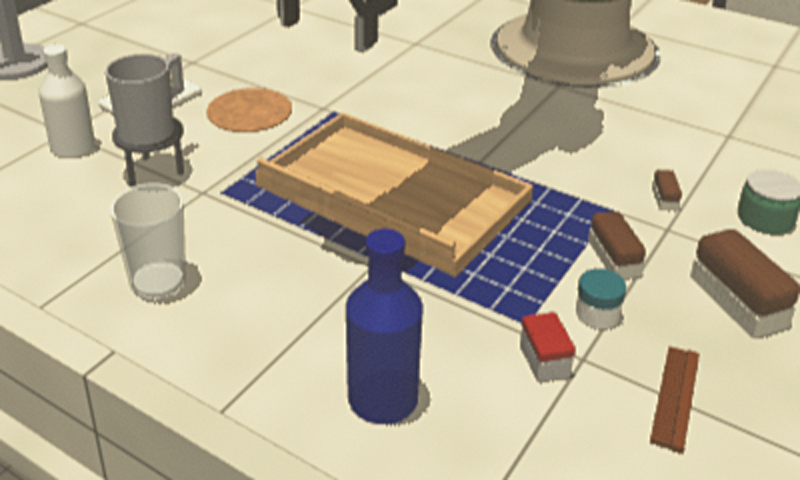

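The tray lies fully on the band, with blue visible all round it. Next is the mug, so I'll check my fitted pose against the first top picture.

Run:
```python
from h import *
s=snapshot('top'); sc=snapshot('scene')
img={'t':cv2.imread('pics/top0.png'),'s':cv2.imread('pics/s2.png')}
a=(612e-3,-.291); h=(.549,-.302)
v=np.array(h)-a; print(np.linalg.norm(v),np.degrees(np.arctan2(v[1],v[0])))
v/=np.linalg.norm(v); n=np.array([-v[1],v[0]]); out=[]
for k,S,box in (('t',s,(150,260,390,490)),('s',sc,(190,280,170,250))):
    im=cv2.resize(img[k],None,fx=4,fy=4,interpolation=cv2.INTER_CUBIC)
    th=np.linspace(0,2*np.pi,60)
    for r,z in ((.036,.145),(.033,.06)):
        p=np.c_[a[0]+r*np.cos(th),a[1]+r*np.sin(th),0*th+z]
        cv2.polylines(im,[np.int32(proj(S,p)*4+1.5)],True,(0,255,0),1)
    for z in (.08,.132):
        p=[[*(np.array(a)+v*(.066+i)+n*j),z] for i,j in ((-.0055,-.006),(.0055,-.006),(.0055,.006),(-.0055,.006))]
        cv2.polylines(im,[np.int32(proj(S,p)*4+1.5)],True,(0,0,255),1)
    y0,y1,x0,x1=box; out.append(cv2.resize(im[y0*4:y1*4,x0*4:x1*4],(400,440)))
cv2.imwrite('pics/mug.png',np.hstack(out))
```

```text
0.06395310782127787 -170.0958167870261
```

View pics/mug.png

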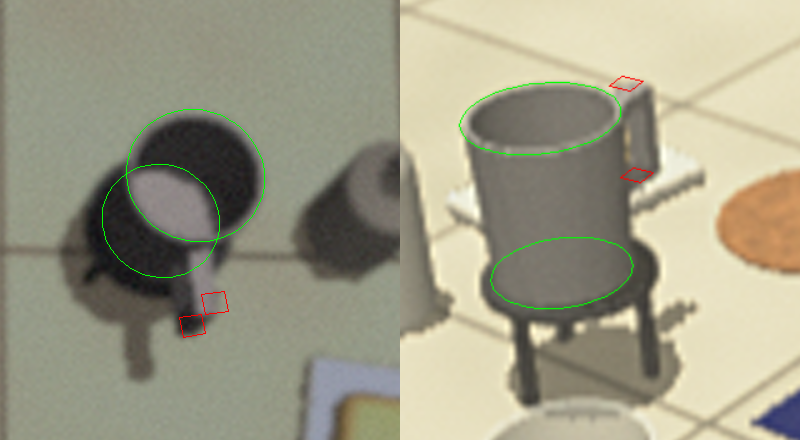

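The rim circle fits in both views. The bar in the image lies a few mm further towards +y than my boxes, so I'll re-fit its angle.

Run:
```python
from h import *
s=snapshot('top'); sc=snapshot('scene')
img={'t':cv2.imread('pics/top0.png'),'s':cv2.imread('pics/s2.png')}
a=(.611,-.292); out=[]
for k,S,box in (('t',s,(150,260,390,490)),('s',sc,(190,280,170,250))):
    im=cv2.resize(img[k],None,fx=4,fy=4,interpolation=cv2.INTER_CUBIC)
    th=np.linspace(0,2*np.pi,60)
    for r,z in ((.036,.145),(.033,.06)):
        p=np.c_[a[0]+r*np.cos(th),a[1]+r*np.sin(th),0*th+z]
        cv2.polylines(im,[np.int32(proj(S,p)*4+1.5)],True,(0,255,0),1)
    for A,c in ((178,(0,0,255)),(188,(255,0,255)),(168,(0,255,255))):
      v=np.array([np.cos(np.radians(A)),np.sin(np.radians(A))]); n=np.array([-v[1],v[0]])
      for z in (.08,.132):
        p=[[*(np.array(a)+v*(.066+i)+n*j),z] for i,j in ((-.0055,-.006),(.0055,-.006),(.0055,.006),(-.0055,.006))]
        cv2.polylines(im,[np.int32(proj(S,p)*4+1.5)],True,c,1)
    y0,y1,x0,x1=box; out.append(cv2.resize(im[y0*4:y1*4,x0*4:x1*4],(400,440)))
cv2.imwrite('pics/mug2.png',np.hstack(out))
```

```text
(no output)
```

View pics/mug2.png

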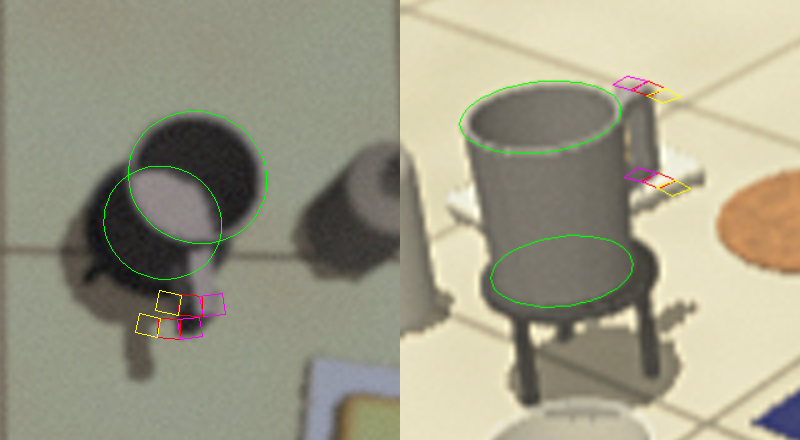

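Run:
```python
from h import *
delta([.547,-.298,.22],93); delta([.547,-.298,.118],93)
```

```text
shift [-0.1405  0.907   0.1346] turn [ 0.0001  0.0005 -0.0624] at [ 0.6003 -0.0279  0.2603] F [-0.3  0.3 -0.4] gap 85.2 q7 -1.6 t 8.2
shift [-0.1402  0.9069  0.4746] turn [ 0.0001  0.0005 -0.0624] at [ 0.6003 -0.0279  0.2603] F [-0.3  0.3 -0.4] gap 85.2 q7 -1.6 t 8.2
```

Request:
arm_command(targets="-0.14 0.907 0.13 0 0 -0.062 50;-0.14 0.907 0.13 0 0 -0.062 50;-0.14 0.907 0.13 0 0 -0.062 50;-0.14 0.907 0.13 0 0 -0.062 50;-0.14 0.907 0.13 0 0 -0.062 50;-0.14 0.907 0.13 0 0 -0.062 50;-0.14 0.907 0.13 0 0 -0.062 50;-0.14 0.907 0.13 0 0 -0.062 50;-0.14 0.907 0.13 0 0 -0.062 50;-0.14 0.907 0.13 0 0 -0.062 50")

```text
clock: 9.2
tool_pos: [0.5479, -0.2964, 0.2219]
orientation: [-3.14, -0.085, -0.001]
ft_force: [0.0, 0.3, -0.4]
finger_gap: 0.589
finger_force: 0.0
```

Run:
```python
from h import *
sc=snapshot('scene');cv2.imwrite('pics/m3.png',cv2.resize(sc['color'][150:300,150:310,::-1],(640,600),interpolation=cv2.INTER_CUBIC))
delta([.547,-.298,.118],93)
```

```text
shift [-0.0032  0.0047  0.3465] turn [-0.0002 -0.0002  0.0011] at [ 0.5479 -0.2966  0.2219] F [ 0.1 -0.1 -0.9] gap 50.4 q7 -1.06 t 9.25
```

View pics/m3.png

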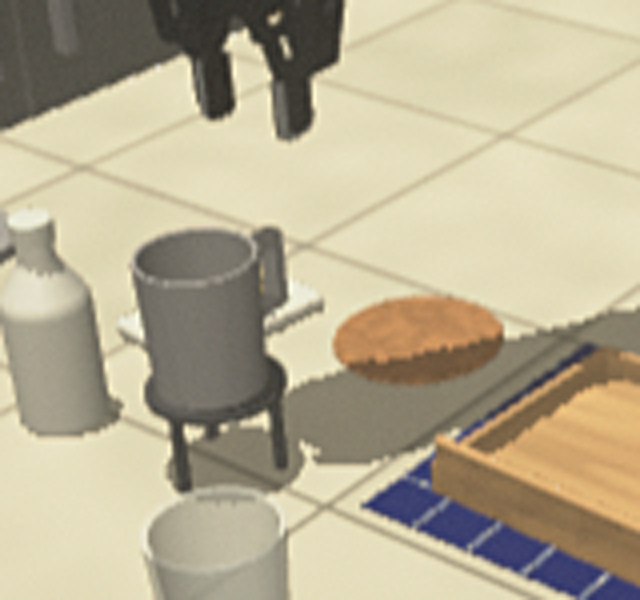

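The fingers stand above the handle, one on each side of the bar's line. I'll descend and close.

Request:
arm_command(targets="-0.003 0.004 0.07 0 0 0 50;-0.003 0.004 0.14 0 0 0 50;-0.003 0.004 0.2 0 0 0 50;-0.003 0.004 0.26 0 0 0 50;-0.003 0.004 0.31 0 0 0 50;-0.003 0.004 0.346 0 0 0 50;-0.003 0.004 0.346 0 0 0 50;-0.003 0.004 0.346 0 0 0 0;-0.003 0.004 0.346 0 0 0 0;-0.003 0.004 0.346 0 0 0 0", grip_force=60)

```text
clock: 10.25
tool_pos: [0.5468, -0.2993, 0.1188]
orientation: [3.14, 0.082, 0.002]
ft_force: [0.2, 0.1, 2.6]
finger_gap: 0.132
finger_force: 60.5
```

Run:
```python
from h import *
delta([.547,-.298,.118],93)
print(robot.observe()['finger_force'])
```

```text
shift [ 0.0008 -0.0045  0.0027] turn [ 0.0004 -0.0008 -0.0003] at [ 0.5468 -0.2993  0.1188] F [0.2 0.1 2.6] gap 11.3 q7 -1.04 t 10.25
60.505101308226585
```

Request:
arm_command(targets="0 0 -0.04 0 0 0 0;0 0 -0.08 0 0 0 0;0 0 -0.12 0 0 0 0;0 0 -0.15 0 0 0 0;0 0 -0.17 0 0 0 0;0 0 -0.17 0 0 0 0;0 0 -0.17 0 0 0 0;0 0 -0.17 0 0 0 0;0 0 -0.17 0 0 0 0;0 0 -0.17 0 0 0 0")

```text
clock: 11.25
tool_pos: [0.5463, -0.2991, 0.1685]
orientation: [-3.14, -0.082, 0.001]
ft_force: [0.2, 1.0, -1.1]
finger_gap: 0.131
finger_force: 59.8
```

Run:
```python
from h import *
sc=snapshot('scene'); t=snapshot('top')
for n,S in (('scene',sc),('top',t)):
    for d in finder.place_of(n,'mug')[:1]: print(n,d['score'],ray(S,d['xy'],.11)[:2].round(3))
    for d in finder.place_of(n,'coaster')[:1]: print(n,'coaster',d['score'],ray(S,d['xy'],0)[:2].round(3))
cv2.imwrite('pics/m4.png',np.hstack([cv2.resize(sc['color'][130:300,150:310,::-1],(400,425)),cv2.resize(t['color'][140:330,350:510,::-1],(360,425))]))
delta([.547-.612+.433,-.2985-.2935-(-.292),.17],93)
```

```text
scene 0.61 [ 0.606 -0.3  ]
scene coaster 0.91 [ 0.433 -0.284]
top 0.94 [ 0.616 -0.294]
shift [-0.594  -0.0282 -0.0036] turn [-0.      0.0001 -0.0004] at [ 0.5464 -0.2992  0.1689] F [-0.4 -0.8 -2.5] gap 11.0 q7 -1.05 t 11.55
```

View pics/m4.png

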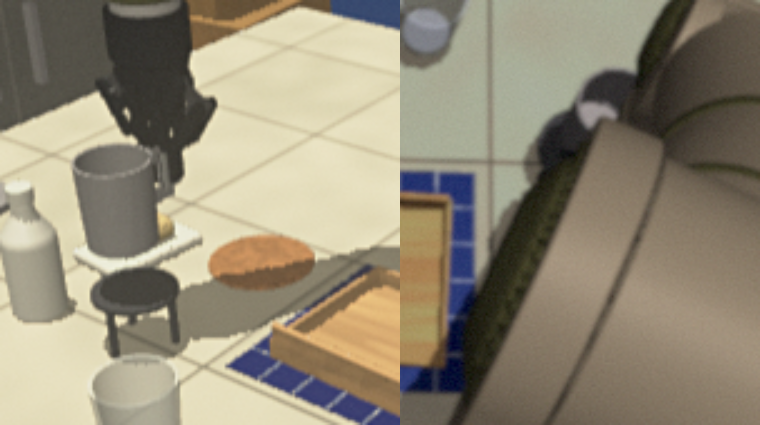

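The mug hangs upright in the grip, clear of the stand (left half). I'll carry it over the coaster.

Request:
arm_command(targets="-0.05 -0.003 0 0 0 0 0;-0.12 -0.007 0 0 0 0 0;-0.19 -0.012 0 0 0 0 0;-0.26 -0.017 0 0 0 0 0;-0.33 -0.021 0 0 0 0 0;-0.4 -0.026 0 0 0 0 0;-0.47 -0.03 0 0 0 0 0;-0.54 -0.035 0 0 0 0 0;-0.6 -0.039 0 0 0 0 0;-0.6 -0.039 0 0 0 0 0")

```text
clock: 12.55
tool_pos: [0.3635, -0.2968, 0.1691]
orientation: [-3.14, -0.078, 0.003]
ft_force: [0.7, -0.2, -0.8]
finger_gap: 0.129
finger_force: 60.0
```

Run:
```python
from h import *
sc=snapshot('scene')
for d in finder.place_of('scene','mug')[:2]: print(d['score'],ray(sc,d['xy'],.11)[:2].round(3))
for d in finder.silhouettes('scene','coaster')[:1]: print('coaster',d['score'],rect(sc,d['mask'],.004))
delta([.3665,-.295,.066],93)
```

```text
0.75 [ 0.429 -0.292]
0.53 [ 0.722 -0.168]
coaster 0.94 ([431.0, -288.0], [112.0, 115.0], -55.6)
shift [-0.0023 -0.0075  0.344 ] turn [ 0.0005 -0.0008 -0.0002] at [ 0.3672 -0.2972  0.1692] F [ 0.8 -0.6 -0.8] gap 11.1 q7 -0.91 t 12.7
```

Request:
arm_command(targets="0 -0.01 0.05 0 0 0 0;0 -0.01 0.1 0 0 0 0;0 -0.01 0.15 0 0 0 0;0 -0.01 0.2 0 0 0 0;0 -0.01 0.25 0 0 0 0;0 -0.01 0.29 0 0 0 0;0 -0.01 0.32 0 0 0 0;0 -0.01 0.335 0 0 0 0;0 -0.01 0.345 0 0 0 0;0 -0.01 0.345 0 0 0 0")

```text
clock: 13.7
tool_pos: [0.3661, -0.2939, 0.0654]
orientation: [-3.141, -0.082, 0.0]
ft_force: [0.6, -0.2, -1.5]
finger_gap: 0.133
finger_force: 59.9
```

Run:
```python
from h import *
delta([.3665,-.294,.066],93)
delta([.3665,-.294,.17],93)
```

```text
shift [ 0.0013  0.0005 -0.0021] turn [-0.      0.     -0.0003] at [ 0.3661 -0.2939  0.0654] F [ 0.6 -0.2 -1.5] gap 11.3 q7 -0.91 t 13.7
shift [ 0.0013  0.0005 -0.3488] turn [-0.      0.     -0.0003] at [ 0.3661 -0.2939  0.0654] F [ 0.6 -0.2 -1.5] gap 11.3 q7 -0.91 t 13.7
```

Request:
arm_command(targets="0 0 0.004 0 0 0 0;0 0 0.009 0 0 0 0;0 0 0.009 0 0 0 0;0 0 0.009 0 0 0 20;0 0 0.009 0 0 0 40;0 0 0.009 0 0 0 50;0 0 0.009 0 0 0 50;0 0 -0.1 0 0 0 50;0 0 -0.25 0 0 0 50;0 0 -0.5 0 0 0 50")

```text
clock: 14.7
tool_pos: [0.3653, -0.2934, 0.1912]
orientation: [-3.139, -0.081, 0.003]
ft_force: [0.3, -0.8, -0.4]
finger_gap: 0.582
finger_force: 0.0
```

Run:
```python
from h import *
sc=snapshot('scene')
for d in finder.place_of('scene','mug')[:1]: print(d['score'],ray(sc,d['xy'],.004)[:2].round(3))
delta([.45,.1,.25],90)
```

```text
0.95 [ 0.426 -0.291]
shift [ 0.3432 -1.3009 -0.1852] turn [ 0.0033 -0.0048  0.0341] at [ 0.3675 -0.2953  0.1957] F [ 0.7 -0.  -0.6] gap 49.9 q7 -0.91 t 14.8
```

```bash
cat > items.py <<'E'
from h import *
def items(s):
    hsv=cv2.cvtColor(cv2.GaussianBlur(s['color'],(3,3),0),cv2.COLOR_RGB2HSV); H,S,V=[hsv[:,:,i].astype(int) for i in range(3)]
    red=((H<5)|(H>172))&(S>150)&(V>90); teal=(H>82)&(H<102)&(S>80)&(V>60); br=(H<14)&(S>90)&(V<140)&~red
    X=np.indices(H.shape)[1]<235; Y=(np.indices(H.shape)[0]>165)
    for n,m,z in (('tin',red,.039),('jar',teal,.042),('brown@.01',br,.01),('brown@.039',br,.039)):
        for b in blobs(m&X&Y,80):
            v,u=np.nonzero(b); print(n,[int(u.mean()),int(v.mean())],rect(s,b,z))
if __name__=='__main__': items(snapshot('top'))
E
python3 items.py
```

```text
tin [195, 193] ([630.0, 242.0], [32.0, 48.0], 46.6)
jar [10, 193] ([619.0, 663.0], [30.0, 42.0], -31.5)
jar [184, 231] ([542.0, 258.0], [39.0, 42.0], 47.4)
brown@.01 [147, 206] ([607.0, 358.0], [28.0, 116.0], 11.6)
brown@.01 [17, 221] ([564.0, 661.0], [41.0, 108.0], 64.0)
brown@.01 [130, 273] ([447.0, 381.0], [46.0, 107.0], 54.5)
brown@.01 [190, 272] ([452.0, 244.0], [30.0, 72.0], 45.9)
brown@.01 [182, 335] ([312.0, 252.0], [22.0, 47.0], 30.8)
brown@.039 [147, 206] ([599.0, 349.0], [27.0, 114.0], 11.6)
brown@.039 [17, 221] ([557.0, 644.0], [40.0, 105.0], 64.0)
brown@.039 [130, 273] ([443.0, 371.0], [45.0, 105.0], 54.5)
brown@.039 [190, 272] ([448.0, 237.0], [29.0, 70.0], 45.9)
brown@.039 [182, 335] ([311.0, 244.0], [22.0, 46.0], 30.8)
```

Request:
arm_command(targets="0.17 -0.65 -0.16 0 0 0.03 50;0.17 -0.65 -0.16 0 0 0.03 50;0.17 -0.65 -0.16 0 0 0.03 50;0.17 -0.65 -0.16 0 0 0.03 50;0.17 -0.65 -0.16 0 0 0.03 50;0.17 -0.65 -0.16 0 0 0.03 50;0.17 -0.65 -0.16 0 0 0.03 50;0.17 -0.65 -0.16 0 0 0.03 50;0.17 -0.65 -0.16 0 0 0.03 50;0.17 -0.65 -0.16 0 0 0.03 50")

```text
clock: 15.85
tool_pos: [0.4064, -0.0975, 0.2382]
orientation: [3.141, 0.007, -0.001]
ft_force: [-0.5, 0.1, 0.6]
finger_gap: 0.59
finger_force: 0.0
```

Run:
```python
from h import *
delta([.447,.237,.1],135.5); delta([.447,.237,.031],135.5)
```

```text
shift [ 0.1408 -1.1143  0.4604] turn [-1.000e-04  4.000e-04 -5.263e-01] at [ 0.4064 -0.0975  0.2382] F [-0.5  0.1  0.6] gap 50.4 q7 -1.42 t 15.85
shift [ 0.1409 -1.1144  0.6904] turn [-1.000e-04  4.000e-04 -5.263e-01] at [ 0.4064 -0.0975  0.2382] F [-0.5  0.1  0.6] gap 50.4 q7 -1.42 t 15.85
```

Request:
arm_command(targets="0.14 -1 0.2 0 0 -0.526 60;0.14 -1 0.2 0 0 -0.526 60;0.14 -1 0.2 0 0 -0.526 60;0.14 -1 0.2 0 0 -0.526 60;0.14 -1 0.2 0 0 -0.526 60;0.14 -1 0.2 0 0 -0.526 60;0.14 -1 0.2 0 0 -0.526 60;0.14 -1 0.2 0 0 -0.526 60;0.14 -1 0.2 0 0 -0.526 60;0.14 -1 0.2 0 0 -0.526 60")

```text
clock: 16.85
tool_pos: [0.4467, 0.2017, 0.1787]
orientation: [2.897, 1.213, -0.001]
ft_force: [-0.6, 0.1, 0.5]
finger_gap: 0.707
finger_force: 0.0
```

Run:
```python
from h import *
s=snapshot('scene')
d=finder.silhouettes('scene','nailbrush')
print([(round(x['score'],2),np.round(x['rect']).tolist()) for x in d])
delta([.447,.237,.1],135.5); delta([.447,.237,.031],135.5)
```

```text
[(0.83, [424.0, 285.0, 455.0, 319.0]), (0.81, [476.0, 291.0, 533.0, 349.0]), (0.76, [453.0, 265.0, 472.0, 287.0])]
shift [ 0.0832 -0.0814  0.2627] turn [ 0.0003  0.0001 -0.0006] at [0.4469 0.2021 0.1788] F [0.  0.2 0.2] gap 60.4 q7 -1.46 t 16.95
shift [ 0.0832 -0.0815  0.4927] turn [ 0.0003  0.0001 -0.0006] at [0.4469 0.2021 0.1788] F [0.  0.2 0.2] gap 60.4 q7 -1.46 t 16.95
```

Brush hasn't moved. I'll go down and grip it.

Request:
arm_command(targets="0.083 -0.081 0 0 0 0 60;0.083 -0.081 0.15 0 0 0 60;0.083 -0.081 0.27 0 0 0 60;0.083 -0.081 0.36 0 0 0 60;0.083 -0.081 0.44 0 0 0 60;0.083 -0.081 0.49 0 0 0 60;0.083 -0.081 0.49 0 0 0 0;0.083 -0.081 0.49 0 0 0 0;0.083 -0.081 0.49 0 0 0 0;0.083 -0.081 0.49 0 0 0 0", grip_force=30)

```text
clock: 17.95
tool_pos: [0.4473, 0.2386, 0.0325]
orientation: [-2.896, -1.216, -0.003]
ft_force: [0.2, 0.6, -0.0]
finger_gap: 0.392
finger_force: 30.4
```

Run:
```python
from h import *
delta([.48,-.065,.15],87); delta([.48,-.065,.037],87)
```

```text
shift [-0.6457  0.7865 -0.3925] turn [-2.000e-04 -1.100e-03  5.651e-01] at [0.4473 0.2386 0.0325] F [ 0.2  0.6 -0. ] gap 33.4 q7 -1.57 t 17.95
shift [-0.6463  0.7864 -0.0158] turn [-2.000e-04 -1.100e-03  5.651e-01] at [0.4473 0.2386 0.0325] F [ 0.2  0.6 -0. ] gap 33.4 q7 -1.57 t 17.95
```

Request:
arm_command(targets="0 0 -0.16 0 0 0 0;0 0 -0.3 0 0 0 0;-0.646 0.786 -0.39 0 0 0.565 0;-0.646 0.786 -0.39 0 0 0.565 0;-0.646 0.786 -0.39 0 0 0.565 0;-0.646 0.786 -0.39 0 0 0.565 0;-0.646 0.786 -0.39 0 0 0.565 0;-0.646 0.786 -0.39 0 0 0.565 0;-0.646 0.786 -0.39 0 0 0.565 0;-0.646 0.786 -0.39 0 0 0.565 0")

```text
clock: 18.95
tool_pos: [0.4797, -0.0666, 0.1492]
orientation: [3.14, -0.086, 0.002]
ft_force: [-0.5, 0.3, -0.5]
finger_gap: 0.391
finger_force: 30.4
```

Run:
```python
from h import *
delta([.48,-.065,.037],87)
s=snapshot('scene')
cv2.imwrite('pics/b1.png',cv2.resize(s['color'][180:390,210:530,::-1],(800,525),interpolation=cv2.INTER_CUBIC))
```

```text
shift [ 3.000e-04 -5.600e-03  3.741e-01] turn [ 0.0002 -0.001  -0.0017] at [ 0.4797 -0.0666  0.1492] F [-0.5  0.3 -0.5] gap 33.4 q7 -1.57 t 18.95
```

View pics/b1.png

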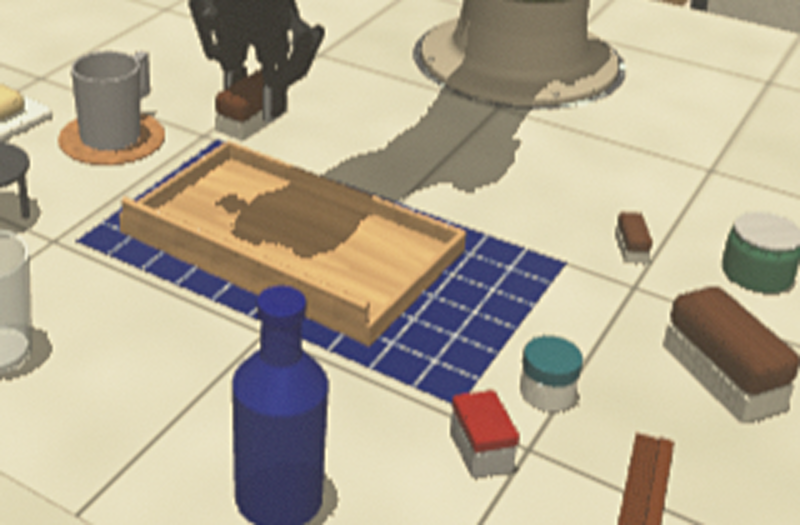

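The brush is held above the tray and the mug stands on the coaster. I'll lower it and let go.

Request:
arm_command(targets="0 -0.005 0.12 0 0 0 0;0 -0.005 0.22 0 0 0 0;0 -0.005 0.3 0 0 0 0;0 -0.005 0.35 0 0 0 0;0 -0.005 0.372 0 0 0 0;0 -0.005 0.372 0 0 0 45;0 -0.005 0.372 0 0 0 48;0 -0.005 0.3 0 0 0 48;0 -0.005 0.15 0 0 0 48;0 -0.005 0 0 0 0 55")

```text
clock: 20.0
tool_pos: [0.4792, -0.063, 0.1503]
orientation: [-3.14, 0.08, 0.001]
ft_force: [-0.5, -0.4, 0.2]
finger_gap: 0.646
finger_force: 0.0
```

Run:
```python
from h import *
delta([.630,.241,.12],136.7); delta([.63,.241,.031],136.7)
```

```text
shift [ 0.4502 -1.0377  0.1007] turn [-3.000e-04  4.000e-04 -5.775e-01] at [ 0.4792 -0.063   0.1503] F [-0.5 -0.4  0.2] gap 55.1 q7 -1.58 t 20.0
shift [ 0.4504 -1.0377  0.3974] turn [-3.000e-04  4.000e-04 -5.775e-01] at [ 0.4792 -0.063   0.1503] F [-0.5 -0.4  0.2] gap 55.1 q7 -1.58 t 20.0
```

Request:
arm_command(targets="0.45 -1 0.05 0 0 -0.577 60;0.45 -1 0.05 0 0 -0.577 60;0.45 -1 0.05 0 0 -0.577 60;0.45 -1 0.05 0 0 -0.577 60;0.45 -1 0.05 0 0 -0.577 60;0.45 -1 0.05 0 0 -0.577 60;0.45 -1 0.05 0 0 -0.577 60;0.45 -1 0.05 0 0 -0.577 60;0.45 -1 0.05 0 0 -0.577 60;0.45 -1 0.05 0 0 -0.577 60")

```text
clock: 21.0
tool_pos: [0.6296, 0.2279, 0.1341]
orientation: [2.885, 1.241, -0.0]
ft_force: [-0.4, 0.6, -0.6]
finger_gap: 0.7
finger_force: 0.0
```

Run:
```python
from h import *
s=snapshot('scene')
for q in ('tin','jar','comb','nailbrush'):
    print(q,[(round(x['score'],2),np.round(x['rect']).tolist()) for x in finder.silhouettes('scene',q)[:4]])
delta([.63,.241,.031],136.7)
```

```text
tin [(0.63, [388.0, 334.0, 416.0, 364.0])]
jar [(0.81, [417.0, 312.0, 446.0, 345.0])]
comb [(0.7, [453.0, 354.0, 479.0, 404.0])]
nailbrush [(0.93, [474.0, 290.0, 530.0, 348.0]), (0.86, [297.0, 248.0, 327.0, 277.0]), (0.69, [454.0, 262.0, 471.0, 285.0]), (0.56, [257.0, 238.0, 382.0, 319.0])]
shift [ 0.0308 -0.0291  0.3426] turn [ 0.0002  0.0001 -0.0015] at [0.63   0.2283 0.1338] F [-0.6 -0.4  0.1] gap 60.2 q7 -1.35 t 21.25
```

Request:
arm_command(targets="0.031 -0.029 0 0 0 0 60;0.031 -0.029 0.1 0 0 0 60;0.031 -0.029 0.2 0 0 0 60;0.031 -0.029 0.28 0 0 0 60;0.031 -0.029 0.34 0 0 0 60;0.031 -0.029 0.34 0 0 0 60;0.031 -0.029 0.34 0 0 0 0;0.031 -0.029 0.34 0 0 0 0;0.031 -0.029 0.34 0 0 0 0;0.031 -0.029 0.34 0 0 0 0")

```text
clock: 22.25
tool_pos: [0.6307, 0.2422, 0.0327]
orientation: [-2.885, -1.243, -0.003]
ft_force: [0.1, -0.7, 4.2]
finger_gap: 0.404
finger_force: 30.7
```

Run:
```python
from h import *
delta([.48,-.005,.15],87)
```

```text
shift [-0.9433  0.2012 -0.3926] turn [-1.000e-04 -1.300e-03  5.773e-01] at [0.6307 0.2422 0.0327] F [ 0.1 -0.7  4.2] gap 34.5 q7 -1.4 t 22.25
```

Request:
arm_command(targets="0 0 -0.16 0 0 0 0;0 0 -0.3 0 0 0 0;-0.943 0.201 -0.392 0 0 0.577 0;-0.943 0.201 -0.392 0 0 0.577 0;-0.943 0.201 -0.392 0 0 0.577 0;-0.943 0.201 -0.392 0 0 0.577 0;-0.943 0.201 -0.392 0 0 0.577 0;-0.943 0.201 -0.392 0 0 0.577 0;-0.943 0.201 -0.392 0 0 0.577 0;-0.943 0.201 -0.392 0 0 0.577 0")

```text
clock: 23.25
tool_pos: [0.4798, -0.0056, 0.1498]
orientation: [-3.14, 0.083, -0.002]
ft_force: [1.2, 1.4, -0.9]
finger_gap: 0.405
finger_force: 30.5
```

Run:
```python
from h import *
delta([.48,-.005,.038],87)
```

```text
shift [-1.000e-04 -2.000e-03  3.726e-01] turn [-0.0001 -0.001  -0.0002] at [ 0.4798 -0.0056  0.1498] F [ 1.2  1.4 -0.9] gap 34.6 q7 -1.69 t 23.25
```

Request:
arm_command(targets="0 0 0.12 0 0 0 0;0 0 0.22 0 0 0 0;0 0 0.3 0 0 0 0;0 0 0.35 0 0 0 0;0 0 0.372 0 0 0 0;0 0 0.372 0 0 0 45;0 0 0.372 0 0 0 48;0 0 0.3 0 0 0 48;0 0 0.15 0 0 0 60;0 0 0 0 0 0 66")

```text
clock: 24.25
tool_pos: [0.4795, -0.0048, 0.1506]
orientation: [-3.141, 0.08, 0.001]
ft_force: [1.6, 0.1, 0.3]
finger_gap: 0.778
finger_force: 0.0
```

Run:
```python
from h import *
s=snapshot('scene')
print([(round(x['score'],2),np.round(x['rect']).tolist()) for x in finder.silhouettes('scene','jar')[:4]])
delta([.542,.257,.12],87); delta([.542,.257,.031],87)
```

```text
[(0.74, [416.0, 315.0, 441.0, 345.0])]
shift [ 0.1533 -0.8816  0.1179] turn [-0.001  -0.0061  0.0006] at [ 0.4821 -0.0048  0.1546] F [ 0.2 -0.6 -0.8] gap 66.2 q7 -1.69 t 24.35
shift [ 0.1506 -0.8812  0.4145] turn [-0.001  -0.0061  0.0006] at [ 0.4821 -0.0048  0.1546] F [ 0.2 -0.6 -0.8] gap 66.2 q7 -1.69 t 24.35
```

Request:
arm_command(targets="0.152 -0.881 0.1 0 0 0 68;0.152 -0.881 0.1 0 0 0 68;0.152 -0.881 0.1 0 0 0 68;0.152 -0.881 0.1 0 0 0 68;0.152 -0.881 0.1 0 0 0 68;0.152 -0.881 0.1 0 0 0 68;0.152 -0.881 0.1 0 0 0 68;0.152 -0.881 0.1 0 0 0 68;0.152 -0.881 0.1 0 0 0 68;0.152 -0.881 0.1 0 0 0 68")

```text
clock: 25.35
tool_pos: [0.539, 0.2548, 0.1194]
orientation: [3.14, -0.085, 0.0]
ft_force: [-0.6, 0.5, -0.2]
finger_gap: 0.797
finger_force: 0.0
```

Run:
```python
from h import *
delta([.542,.257,.032],87)
```

```text
shift [ 0.0097 -0.0081  0.2914] turn [ 0.0003 -0.0001 -0.001 ] at [0.539  0.2548 0.1194] F [-0.6  0.5 -0.2] gap 68.1 q7 -2.06 t 25.35
```

Request:
arm_command(targets="0.01 -0.008 0 0 0 0 68;0.01 -0.008 0.08 0 0 0 68;0.01 -0.008 0.16 0 0 0 68;0.01 -0.008 0.23 0 0 0 68;0.01 -0.008 0.29 0 0 0 68;0.01 -0.008 0.29 0 0 0 68;0.01 -0.008 0.29 0 0 0 0;0.01 -0.008 0.29 0 0 0 0;0.01 -0.008 0.29 0 0 0 0;0.01 -0.008 0.29 0 0 0 0")

```text
clock: 26.35
tool_pos: [0.5424, 0.2589, 0.033]
orientation: [-3.14, 0.081, -0.002]
ft_force: [-0.2, -0.2, 4.0]
finger_gap: 0.528
finger_force: 30.9
```

Run:
```python
from h import *
delta([.48,.057,.15],87)
```

```text
shift [-0.1725  0.6827 -0.3906] turn [-0.0005 -0.0009  0.0004] at [0.5424 0.2589 0.033 ] F [-0.2 -0.2  4. ] gap 45.1 q7 -2.05 t 26.35
```

Request:
arm_command(targets="0 0 -0.16 0 0 0 0;0 0 -0.3 0 0 0 0;-0.172 0.683 -0.39 0 0 0 0;-0.172 0.683 -0.39 0 0 0 0;-0.172 0.683 -0.39 0 0 0 0;-0.172 0.683 -0.39 0 0 0 0;-0.172 0.683 -0.39 0 0 0 0;-0.172 0.683 -0.39 0 0 0 0;-0.172 0.683 -0.39 0 0 0 0;-0.172 0.683 -0.39 0 0 0 0")

```text
clock: 27.35
tool_pos: [0.4805, 0.0585, 0.149]
orientation: [-3.14, 0.078, -0.001]
ft_force: [0.5, -0.2, -1.1]
finger_gap: 0.526
finger_force: 31.4
```

Run:
```python
from h import *
delta([.48,.057,.0385],87)
```

```text
shift [-0.0016  0.0053  0.3683] turn [-0.0005 -0.0004  0.0019] at [0.4805 0.0585 0.149 ] F [ 0.5 -0.2 -1.1] gap 44.9 q7 -1.8 t 27.35
```

Request:
arm_command(targets="0 0.005 0.12 0 0 0 0;0 0.005 0.22 0 0 0 0;0 0.005 0.3 0 0 0 0;0 0.005 0.345 0 0 0 0;0 0.005 0.368 0 0 0 0;0 0.005 0.368 0 0 0 54;0 0.005 0.368 0 0 0 54;0 0.005 0.3 0 0 0 54;0 0.005 0.15 0 0 0 54;0 0.005 0 0 0 0 54")

```text
clock: 28.35
tool_pos: [0.4794, 0.0554, 0.1508]
orientation: [3.14, -0.081, -0.001]
ft_force: [1.2, 1.0, -0.1]
finger_gap: 0.635
finger_force: 0.0
```

Run:
```python
from h import *
s=snapshot('scene')
for q in ('tin','jar','comb','nailbrush'):
    print(q,[(round(x['score'],2),np.round(x['rect']).tolist()) for x in finder.silhouettes('scene',q)[:3]])
m=finder.silhouettes('scene','comb')[0]['mask']; print(rect(s,m,.01))
delta([.608,.358,.1],101.5); delta([.608,.358,.03],101.5)
cv2.imwrite('pics/j1.png',cv2.resize(s['color'][210:420,230:530,::-1],(750,525),interpolation=cv2.INTER_CUBIC))
```

```text
tin [(0.89, [319.0, 255.0, 340.0, 280.0])]
jar [(0.77, [344.0, 265.0, 367.0, 290.0]), (0.7, [148.0, 199.0, 178.0, 258.0])]
comb [(0.86, [454.0, 354.0, 477.0, 404.0])]
nailbrush [(0.86, [475.0, 290.0, 530.0, 350.0]), (0.57, [298.0, 250.0, 327.0, 278.0]), (0.53, [453.0, 263.0, 473.0, 287.0])]
([611.0, 361.0], [28.0, 126.0], 11.0)
shift [ 0.3758 -1.0292  0.1641] turn [-1.000e-04 -2.000e-04 -1.681e-01] at [0.4795 0.0554 0.1492] F [ 0.4 -0.3  0.1] gap 54.1 q7 -1.79 t 28.65
shift [ 0.3758 -1.0292  0.3974] turn [-1.000e-04 -2.000e-04 -1.681e-01] at [0.4795 0.0554 0.1492] F [ 0.4 -0.3  0.1] gap 54.1 q7 -1.79 t 28.65
```

View pics/j1.png

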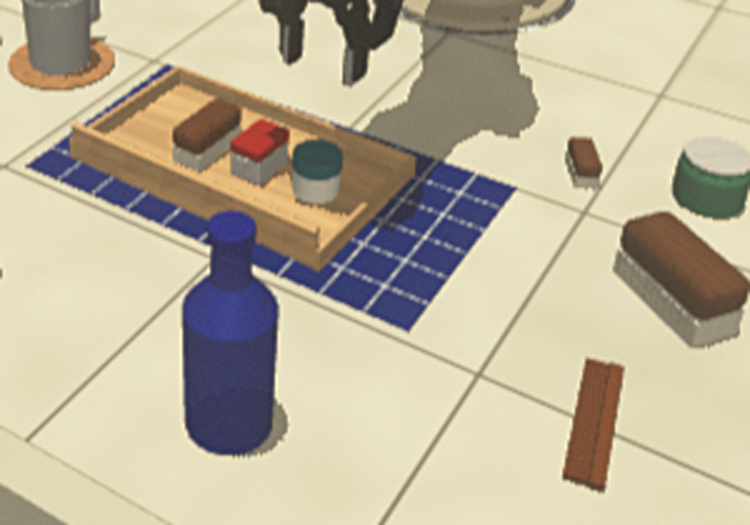

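Brush, tin and jar stand on the tray floor, and the comb at (460,380) hasn't moved. I'll fetch the comb.

Request:
arm_command(targets="0.376 -1 0.1 0 0 -0.168 45;0.376 -1 0.1 0 0 -0.168 45;0.376 -1 0.1 0 0 -0.168 45;0.376 -1 0.1 0 0 -0.168 45;0.376 -1 0.1 0 0 -0.168 45;0.376 -1 0.1 0 0 -0.168 45;0.376 -1 0.1 0 0 -0.168 45;0.376 -1 0.1 0 0 -0.168 45;0.376 -1 0.1 0 0 -0.168 45;0.376 -1 0.1 0 0 -0.168 45")

```text
clock: 29.65
tool_pos: [0.6074, 0.3472, 0.1181]
orientation: [3.124, 0.312, -0.003]
ft_force: [-0.0, -0.0, 0.2]
finger_gap: 0.524
finger_force: 0.0
```

Run:
```python
from h import *
delta([.609,.359,.028],101.3)
```

```text
shift [ 0.0137 -0.038   0.3002] turn [0.0011 0.0014 0.0012] at [0.6074 0.3472 0.1181] F [-0.  -0.   0.2] gap 44.7 q7 -1.94 t 29.65
```

Request:
arm_command(targets="0.013 -0.038 0 0 0 0 45;0.013 -0.038 0.1 0 0 0 45;0.013 -0.038 0.19 0 0 0 45;0.013 -0.038 0.25 0 0 0 45;0.013 -0.038 0.285 0 0 0 45;0.013 -0.038 0.3 0 0 0 45;0.013 -0.038 0.3 0 0 0 0;0.013 -0.038 0.3 0 0 0 0;0.013 -0.038 0.3 0 0 0 0;0.013 -0.038 0.3 0 0 0 0")

```text
clock: 30.65
tool_pos: [0.6098, 0.3613, 0.0299]
orientation: [-3.125, -0.314, -0.002]
ft_force: [0.2, -0.7, -0.3]
finger_gap: 0.312
finger_force: 30.2
```

Run:
```python
from h import *
delta([.481,-.118,.15],87)
```

```text
shift [-0.7382  1.4801 -0.4019] turn [-0.0004 -0.0007  0.1685] at [0.6098 0.3613 0.0299] F [ 0.2 -0.7 -0.3] gap 26.6 q7 -1.95 t 30.65
```

Request:
arm_command(targets="0 0 -0.16 0 0 0 0;0 0 -0.32 0 0 0 0;-0.37 0.74 -0.4 0 0 0.084 0;-0.37 0.74 -0.4 0 0 0.084 0;-0.37 0.74 -0.4 0 0 0.084 0;-0.37 0.74 -0.4 0 0 0.084 0;-0.37 0.74 -0.4 0 0 0.084 0;-0.37 0.74 -0.4 0 0 0.084 0;-0.37 0.74 -0.4 0 0 0.084 0;-0.37 0.74 -0.4 0 0 0.084 0")

```text
clock: 31.65
tool_pos: [0.5454, 0.1227, 0.1494]
orientation: [-3.138, -0.118, -0.002]
ft_force: [-0.1, -0.5, -0.8]
finger_gap: 0.315
finger_force: 30.2
```

Run:
```python
from h import *
delta([.481,-.118,.15],87)
```

```text
shift [-0.2745  0.7839 -0.0032] turn [-0.0007 -0.0007  0.0852] at [0.5454 0.1227 0.1494] F [-0.1 -0.5 -0.8] gap 26.9 q7 -1.78 t 31.65
```

Request:
arm_command(targets="-0.274 0.784 0 0 0 0.085 0;-0.274 0.784 0 0 0 0.085 0;-0.274 0.784 0 0 0 0.085 0;-0.274 0.784 0 0 0 0.085 0;-0.274 0.784 0 0 0 0.085 0;-0.274 0.784 0 0 0 0.085 0;-0.274 0.784 0 0 0 0.085 0;-0.274 0.784 0 0 0 0.085 0;-0.274 0.784 0 0 0 0.085 0;-0.274 0.784 0 0 0 0.085 0")

```text
clock: 32.65
tool_pos: [0.4809, -0.1176, 0.149]
orientation: [-3.14, 0.079, -0.0]
ft_force: [0.2, 0.0, -0.2]
finger_gap: 0.313
finger_force: 30.2
```

Run:
```python
from h import *
s=snapshot('scene')
cv2.imwrite('pics/k1.png',cv2.resize(s['color'][180:330,210:410,::-1],(800,600),interpolation=cv2.INTER_CUBIC))
delta([.481,-.118,.035],87)
```

```text
shift [0.0006 0.0004 0.3801] turn [-0.0001 -0.      0.0011] at [ 0.4808 -0.1179  0.149 ] F [ 0.4 -0.1  0.5] gap 26.8 q7 -1.48 t 32.7
```

View pics/k1.png

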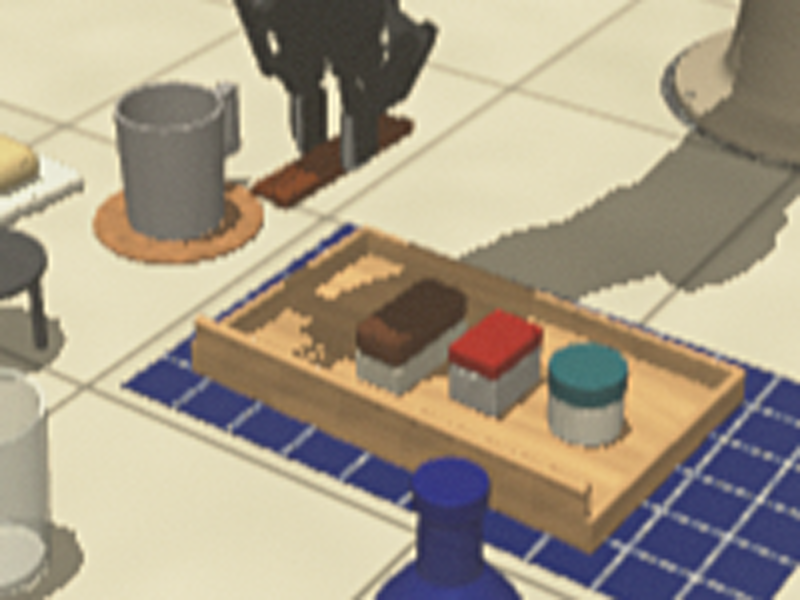

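The comb is held level above the gap between the brush and the right wall. I'll lower it and open only a little.

Request:
arm_command(targets="0 0 0.12 0 0 0 0;0 0 0.22 0 0 0 0;0 0 0.3 0 0 0 0;0 0 0.35 0 0 0 0;0 0 0.381 0 0 0 0;0 0 0.381 0 0 0 36;0 0 0.381 0 0 0 36;0 0 0.3 0 0 0 36;0 0 0.15 0 0 0 36;0 0 -0.1 0 0 0 36")

```text
clock: 33.7
tool_pos: [0.4797, -0.1191, 0.1556]
orientation: [-3.14, 0.083, 0.002]
ft_force: [1.1, -0.0, -0.1]
finger_gap: 0.421
finger_force: 0.0
```

Request:
arm_command(targets="0 0 -0.5 0 0 0 36;0 0 -0.5 0 0 0 36;0 0 -0.5 0 0 0 36;0 0 -0.5 0 0 0 36;0 0 -0.5 0 0 0 36;0 0 -0.5 0 0 0 36;0 0 -0.5 0 0 0 36;0 0 -0.5 0 0 0 36;0 0 -0.5 0 0 0 36;0 0 -0.5 0 0 0 36")

```text
clock: 34.7
tool_pos: [0.4802, -0.1193, 0.3035]
orientation: [-3.14, 0.084, 0.002]
ft_force: [0.0, 0.5, -0.5]
finger_gap: 0.423
finger_force: 0.0
```

Run:
```python
from h import *
s=snapshot('scene')
cv2.imwrite('pics/k2.png',cv2.resize(s['color'][180:330,210:410,::-1],(800,600),interpolation=cv2.INTER_CUBIC))
for q in ['tray_fl','tray_fr','tray_nl','tray_nr','mug','coaster']:
    for d in finder.place_of('scene',q)[:1]: print(q,round(d['score'],2),ray(s,d['xy'],0.004 if q=='mug' else 0)[:2].round(3))
for d in finder.silhouettes('scene','comb')[:2]: print('comb',d['score'],rect(s,d['mask'],.014))
```

```text
tray_fl 0.83 [0.567 0.111]
tray_fr 0.92 [ 0.545 -0.172]
tray_nl 0.93 [0.402 0.12 ]
tray_nr 0.71 [ 0.391 -0.151]
mug 0.97 [ 0.424 -0.292]
coaster 0.85 [ 0.422 -0.301]
comb 0.75 ([473.0, -117.0], [34.0, 107.0], 2.2)
```

View pics/k2.png

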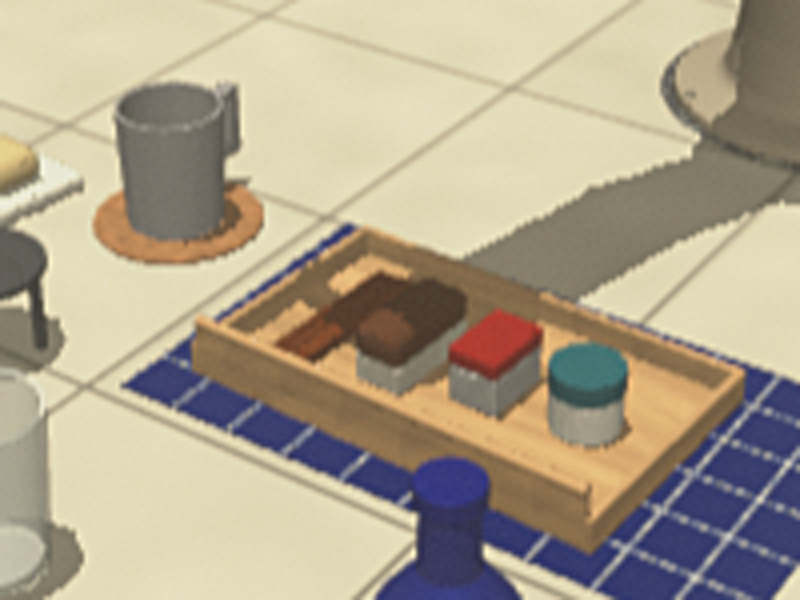

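Comb, brush, tin and jar lie in the tray, and the mug stands on the coaster. I'll use the last picture on the left margin and the tray from above, in case a razor or wax pot is out there.

Run:
```python
from h import *
s=snapshot('top'); 
for q in ('razor','wax'): print(q,[(round(d['score'],2),np.round(d['rect']).tolist()) for d in finder.silhouettes('top',q)])
cv2.imwrite('pics/end.png',cv2.resize(s['color'][120:400,0:400,::-1],(800,560),interpolation=cv2.INTER_CUBIC))
```

```text
razor []
wax [(0.69, [431.0, 266.0, 451.0, 303.0])]
```

View pics/end.png

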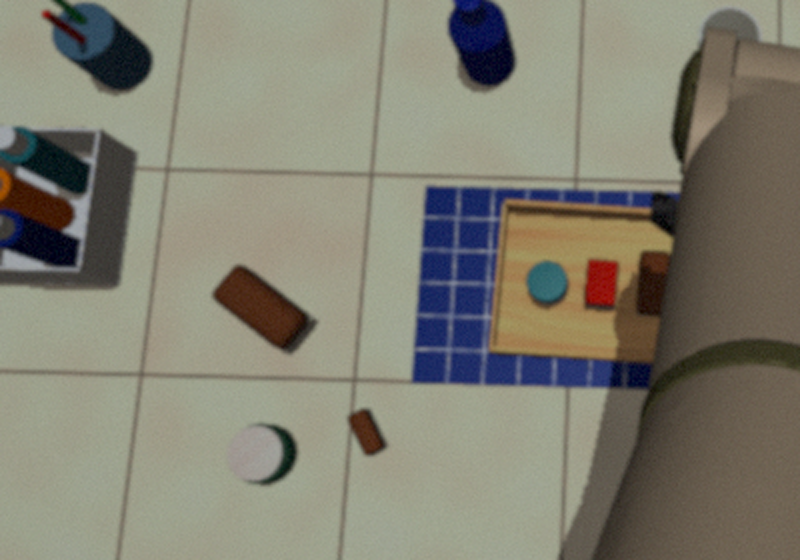

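The left margin shows only a box of bottles and a brush cup. There is no razor or wax pot, and the tray is on the band. I'm handing in.

```bash
python3 -c "
from plant import robot
print(robot.sign_off())"
```

```text
the job is handed in; nothing more can be done
None
```

I handed the job in at about 35 s on the robot clock: the tray lies on the cobalt band with the comb, nail brush, tin and jar on its floor, and the mug stands upright on the coaster. The razor and wax pot were not in this scene, and sign-off returned no verdict.

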